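Load and close a flat-specimen test cell

ROBOT

A 7-joint arm with a two-finger parallel gripper is mounted at the origin on a cart in front of the work surface, level with it; the furniture and walls round the work are solid. World frame = base frame: x ahead of the robot, y to its left, z up, the work surface at z = 0. Lengths are in m, angles in rad, forces in N, time in s.
With the tool pointing down it reaches from about 0.4 to 0.85 m from the base axis. Payload 4.5 kg.
Tool frame: the origin (TCP) lies between the finger pads, 19 mm behind the fingertips; this is the grasp point; z points along the fingers, y is the line along which they close (so a half turn about z gives the same grasp; the last joint's range is limited). The gripper opens to 88 mm and grips with 3 to 60 N. Pads are 18 mm wide; open, the fingers measure 123 mm over their backs; the gripper's body (75 mm by 187 mm) begins 45 mm behind the grasp point.
Start: joints at [-1.173, 0.689, -0.195, 1.565, 0.157, 0.902, -0.215], TCP at [0.222, 0.584, 0.257] pointing down, gripper open.
Joint ranges: [-3.01, 3.01], [-0.46, 2.08], [-1.47, 1.51], [0.13, 2.56], [-1, 4.14], [0.04, 2.09], [-2.66, 2.66]. Speed limits (rad/s): [2.57, 2.57, 3.14, 3.14, 3.14, 3.14, 3.14].

INTERFACE

Orientations are given as a unit quaternion [x, y, z, w].
In Python, from plant import r, optics gives the robot as it stands.
- The arm moves only by the tool servo_tool, never from a script. Its arguments are lists of equal length, an entry for each row: "translation": the shift along the tool's x, y, z in m, a list of three; "turn": the turn, a rotation vector about the tool's x, y, z in rad, a list of three. In form: {"translation": [[dx, dy, dz], ...], "turn": [[rx, ry, rz], ...]}. A call has 1 to 10 rows; each row shifts and turns the commanded pose from where the row before left it, along the tool's axes as they then stand; what a row does not reach is not made up. A row lasts 1/8 s, in which the tool goes at most 62.5 mm and 10.7 degrees, less where a joint would pass 70% of its speed; a pose out of reach is approached as far as the arm can. A call is refused whole if a number of a shift passes 0.0625 or a number of a turn 0.188, either way. A call with a gripper value outside its range is refused whole. "grip" is the opening, from 0 (shut) to 1 (fully open), set as the call begins (left out, the last holds). The fingers move at their own pace and stop on an object; "grip_force" is the grip in N (left out, the last holds). Time passes only in rows, so rows that do not move let the fingers close. It gives the time, the measured TCP pose, the force, the opening and the grip force at its end, in the units of the state.
- r.get_state(): the state, without advancing time (a new reading comes with each control period).
- optics.snapshot(name): name is "scene" or "top" or "wrist"; returns a dict with "img" (420x560x3 uint8, red, green, blue), "z_map" (420x560 float32, m along the optical axis (not along the pixel's ray), 0 where there is no reading), "mtx" (3x3 intrinsics, pixels), "R" (3x3) and "t" (3): a world point X has camera coordinates R X + t. Camera axes: x right, y down, z forward; pixel columns grow to the right and rows downward; lengths in m; the calibration is good to about 2 mm. A picture is of the moment at which its call begins.
- r.finish_job(): hands the job in; it is judged then, once.
The state is a dict: "clock": time; "q": joint angles; "qd": joint speeds; "joint_torque": joint torques, N m; "tool_pos": TCP position; "eef_rot": TCP orientation; "contact_force": force on the tool from outside, world axes, zero at the start; "moment": the same for the moment, N m; "opening": opening from 0.0 (shut) to 1.0 (fully open); "finger_force": force on a finger pad.
Only numpy, scipy, OpenCV 4.12 (cv2) and the standard library are available. Lean on these libraries where they do the work, as an engineer would, in place of code of your own. Each camera call takes 0.05 s, during which the arm holds its last target. There are 200 camera calls.

TASK

Load the test cell: first push the blade of the specimen slide into the letterbox slot in the front of the cell's lower half until its stop bar is fully home against the slot's mouth. Then bring the upper half over it, work it into place until it drops onto the two locating pins hidden beneath, and press it down against the spring-loaded seal until the halves meet. Finish while still holding it pressed down, ready for the clamping bolts, and leave the beaker and the dropper bottle behind the cell undisturbed.

Things in the scene. Friction and masses are not known exactly. Their poses are not given: they have to be found in the camera images.
- cell: lower half of the test cell: fixed aluminium block 96 (x) by 104 (y) mm, flat top at z = 34. Origin: centre of its underside on the worktop, z up; its slotted front faces its own -x. Flange 12 high, x -48 to 56, y -68 to 68, screw heads to z = 18. Hose tails at the sides (x = 18, z = 26) reach y = +-74. In mid-top a sprung steel seal ring, 50 outer diameter, stands 5 proud (to z = 39).
- slot (a point): middle of the letterbox slot's mouth, at cell x = -58, y = 0, z = 16 mm; axes as the cell's. The slot runs along x, 46 wide (y), cell z 12 to 20, its floor level; from x = -58 to -48 a sheet-steel funnel leads in, flaring at its mouth to 56 wide and z 7 to 25. It is 92 mm deep from the mouth.
- pin_left (a point): tip of one fixed steel locating pin on the cell's top, at cell x = 0, y = +38, z = 52 mm: 10 mm diameter, 18 tall, the last 6 mm tapering to a 3 mm tip. Hidden once the upper half is over it.
- pin_right (a point): tip of the other, equal locating pin, at cell x = 0, y = -38, z = 52 mm
- seal (a joint): travel of the seal ring in m: 0 raised (5 mm proud of the cell's top), 0.005 pushed flush, where the halves meet. Its spring starts at 4.8 N, so the upper half's own weight does not move it, and takes 10.8 N at full travel; it springs back when let go.
- cover: upper half: loose aluminium plate 96 (x) by 104 (y) by 24 mm, 0.3 kg, lying right way up; origin: centre of its underside, z up. In the underside two blind holes, 12.5 diameter, 20 deep, at x = 0, y = +-38, for the pins; fits either way round. Port stubs at x = +-40, y = 0 rise to z = 42. Its origin is at cell z = 52 riding on the pin tips, 39 dropped on to the raised seal, 34 pressed right down.
- grip (a point): 46 mm above the upper half's origin, on its grey grip block, which stands on the middle of the plate: 60 long (x), 24 wide (y), from z = 24 to z = 54 above the underside. Good TCP point for gripping across y.
- slide: loose specimen slide, 0.15 kg, lies flat. Origin: underside, below mid-tab; x towards the blade's tip. Steel blade x 27 to 111, 42 wide, 4 thick (z 0 to 4), last 5 mm 34 wide. Stop bar x 17 to 27, 70 wide, 14 high. Grey upright grip tab: x -15 to 15, 12 thick (y), to z = 42, on a 4 mm foot plate x -20 to 20. Fully home: origin at cell x = -85, y = 0, z = 12 mm, x along cell x.
- beaker: tall glass beaker, 56 by 60 by 100 mm, origin at the centre of its underside; stands loose behind the cell; to be left alone
- dropper: small brown dropper bottle with black cap, 37 diameter, 83 tall, origin at the centre of its underside; stands loose behind the cell; to be left alone

How it is judged:
By the outcome, as a careful person would: the job done as asked, in the order asked, and still so for the second after the job is handed in, while the arm keeps its last pose, push and grip.
It also fails if it takes over 64 s, if anything falls off the work surface, if the arm or the gripper's body presses on something with over 40 N, if the wrist force passes 120 N, or if a joint passes its speed limit or range.

## Working session

There is one attempt and no reset: what is moved stays moved. The work goes in short steps, Python scripts to look and compute and a tool call to move; the robot and the scene stay as the last step left them, time stands still between calls to the robot, and variables do not carry over. Pictures are saved under pics/ and viewed, at most 13 in all, crops included, and the job is handed in when it is done.

Besides the shell and the picture viewer there is one more tool, called after "Emit:" by a JSON object that holds its "fn" and its "kwargs". servo_tool: Moves the arm, as the interface text tells. Its arguments: {"type":"object","properties":{"translation":{"type":"array"},"turn":{"type":"array"},"grip":{"type":"number"},"grip_force":{"type":"number"}},"required":["translation","turn"]}

```bash
ls; mkdir -p pics; python3 - <<'E'
from plant import r, optics
import numpy as np, cv2
for n in ["scene","top"]:
    s=optics.snapshot(n); np.savez(f"pics/{n}0.npz",**s); cv2.imwrite(f"pics/{n}0.png",s["img"][...,::-1])
    print(n,s["mtx"].round(1).tolist(),s["R"].round(3).tolist(),s["t"].round(3).tolist(),(s["z_map"]>0).mean())
st=r.get_state();print({k:np.round(v,3).tolist() for k,v in st.items()})
E
```

```text
pics
scene [[416.2, 0.0, 275.2], [0.0, 416.2, 204.5], [0.0, 0.0, 1.0]] [[-0.693, -0.721, 0.017], [-0.377, 0.342, -0.861], [0.615, -0.603, -0.509]] [0.428, 0.273, 0.524] 0.9954676870748299
top [[476.9, 0.0, 274.4], [0.0, 476.9, 213.1], [0.0, 0.0, 1.0]] [[-0.027, -1.0, -0.001], [-0.985, 0.027, -0.172], [0.172, -0.004, -0.985]] [0.031, 0.609, 1.081] 0.9960799319727891
{'clock': 0.1, 'q': [-1.173, 0.69, -0.195, 1.566, 0.157, 0.903, -0.215], 'qd': [0.0, -0.003, 0.001, -0.004, 0.0, -0.001, -0.0], 'joint_torque': [-0.004, -52.85, -1.272, -15.384, -0.053, 0.002, 0.0], 'tool_pos': [0.222, 0.584, 0.257], 'eef_rot': [0.181, 0.984, -0.001, -0.0], 'contact_force': [0.038, 0.371, -0.634], 'moment': [0.014, -0.042, -0.008], 'finger_force': 0.0, 'opening': 0.999}
```

View pics/scene0.png

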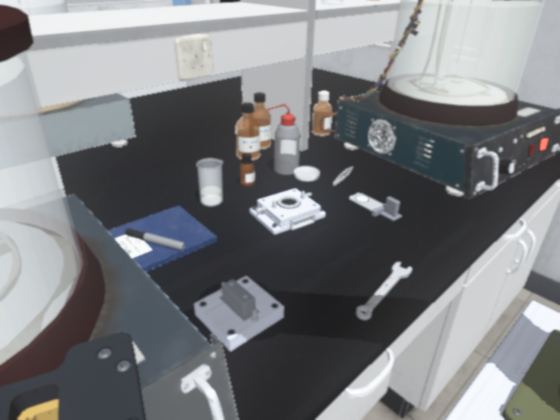

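View pics/top0.png

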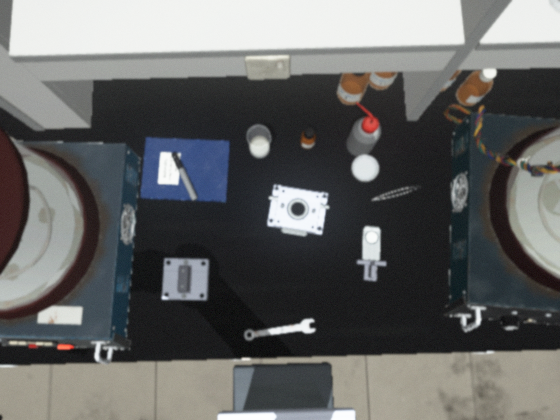

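Scene: cover at about (240,305), cell (288,208), slide (375,205). Top: cover (185,278), cell (298,208) with its funnel at (294,233), slide (371,250) with the blade towards +x and the tab at (371,268); beaker (259,142), dropper (308,139).

```bash
cat > h.py <<'E'
import numpy as np, cv2
def cloud(s):
    v,u=np.mgrid[0:420,0:560]; z=s["z_map"]; K=s["mtx"]
    c=np.stack([(u-K[0,2])/K[0,0]*z,(v-K[1,2])/K[1,1]*z,z],-1)
    return (c-s["t"])@s["R"]
def ray(s,px,h):
    K=s["mtx"]; px=np.atleast_2d(px).astype(float)
    d=np.c_[(px[:,0]-K[0,2])/K[0,0],(px[:,1]-K[1,2])/K[1,1],np.ones(len(px))]@s["R"]
    o=-s["R"].T@s["t"]; h=np.broadcast_to(h,len(px))
    return o+d*((h-o[2])/d[:,2])[:,None]
def proj(s,X):
    c=np.atleast_2d(X)@s["R"].T+s["t"]; p=c@s["mtx"].T; return p[:,:2]/p[:,2:]
E
python3 - <<'E'
from h import *
ims=[]
for n,boxes in [("top",[(150,245,70,70),(255,170,85,85),(340,215,70,75)])]:
    s=dict(np.load(f"pics/{n}0.npz")); P=cloud(s)
    for (x,y,w,h) in boxes:
        ims.append(cv2.resize(s["img"][y:y+h,x:x+w],(266,290),interpolation=cv2.INTER_CUBIC))
        q=P[y:y+h,x:x+w].reshape(-1,3); 
        print(np.histogram(q[:,2],bins=np.arange(-.006,.07,.004)))
        for lo,hi in [(.004,.03),(.030,.037),(.0375,.046),(.046,.062)]:
            m=(P[y:y+h,x:x+w,2]>lo)&(P[y:y+h,x:x+w,2]<hi)
            if m.sum()>8:
                X=P[y:y+h,x:x+w][m]; rct=cv2.minAreaRect((X[:,:2]*1000).astype(np.float32)); print(lo,hi,m.sum(),X.mean(0).round(4),np.round(rct[0],1),np.round(rct[1],1),round(rct[2],1))
s=dict(np.load("pics/scene0.npz"))
for (x,y,w,h) in [(185,270,110,80),(240,180,95,60),(340,185,70,40)]:
    ims.append(cv2.resize(s["img"][y:y+h,x:x+w],(266,290),interpolation=cv2.INTER_CUBIC))
o=np.vstack([np.hstack(ims[:3]),np.hstack(ims[3:])]); cv2.imwrite("pics/c1.png",o[...,::-1])
E
```

```text
(array([ 634, 1887,  521,   22,    8,   10,  288,  884,  286,   13,    9,
         18,   13,   34,  161,   75,    3,    0,    0]), array([-0.006, -0.002,  0.002,  0.006,  0.01 ,  0.014,  0.018,  0.022,
        0.026,  0.03 ,  0.034,  0.038,  0.042,  0.046,  0.05 ,  0.054,
        0.058,  0.062,  0.066,  0.07 ]))
0.004 0.03 1589 [0.4605 0.2313 0.0226] [462.6 238.3] [168.1 164. ] 1.0
0.03 0.037 20 [0.464  0.2244 0.033 ] [463.8 232. ] [56.9 75.4] 49.3
0.0375 0.046 33 [0.4569 0.2263 0.0414] [460.5 227.7] [16.2 83.8] 86.2
0.046 0.062 273 [0.4613 0.232  0.0528] [461.4 232.3] [24.8 58. ] 86.9
(array([ 953, 2979,  857,  148,  269,  101,   34,   58,  147,  737,  754,
        116,   11,   11,   12,    0,    0,    0,    0]), array([-0.006, -0.002,  0.002,  0.006,  0.01 ,  0.014,  0.018,  0.022,
        0.026,  0.03 ,  0.034,  0.038,  0.042,  0.046,  0.05 ,  0.054,
        0.058,  0.062,  0.066,  0.07 ]))
0.004 0.03 924 [ 0.6164 -0.0403  0.0142] [620.8 -41.1] [209.6 210.5] 87.2
0.03 0.037 1389 [ 0.62   -0.0411  0.0338] [616.7 -41.6] [142.7 105.2] 79.3
0.0375 0.046 170 [ 0.622  -0.0446  0.0392] [621.2 -41.1] [99.5 94.9] 80.6
0.046 0.062 23 [ 0.6215 -0.0363  0.0498] [621.1 -41.7] [82.9  7.9] 79.3
(array([ 857, 2828, 1182,  135,   59,   57,   17,    1,    2,    6,    6,
         32,   28,    1,    0,    0,    0,    0,    0]), array([-0.006, -0.002,  0.002,  0.006,  0.01 ,  0.014,  0.018,  0.022,
        0.026,  0.03 ,  0.034,  0.038,  0.042,  0.046,  0.05 ,  0.054,
        0.058,  0.062,  0.066,  0.07 ]))
0.004 0.03 613 [ 0.5142 -0.2208  0.0076] [ 518.3 -228.7] [169.6 176.4] 88.5
0.03 0.037 10 [ 0.4655 -0.2076  0.0334] [ 466.5 -207.6] [ 0.9 25.8] 86.3
0.0375 0.046 62 [ 0.4667 -0.2131  0.0416] [ 467.1 -213.3] [10.5 28.2] 88.1
```

View pics/c1.png

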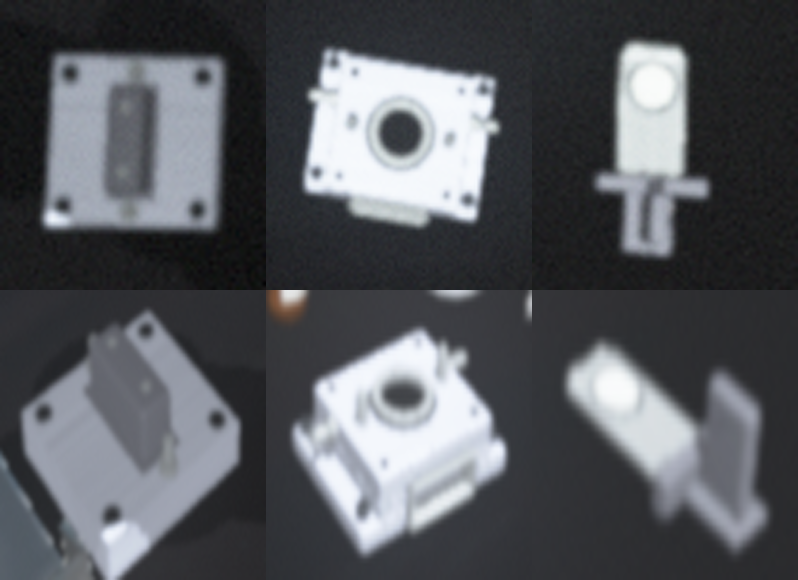

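The crops show clean top views: the cover is square-on with its grip along x, the cell is turned clockwise by about 10° with its funnel at the bottom, and the slide is turned slightly with its tab at the bottom. Next I check obstacle heights before moving.

```bash
python3 - <<'E'
from h import *
H={}
for n in ["top","scene"]:
    s=dict(np.load(f"pics/{n}0.npz")); P=cloud(s)[s["z_map"]>0]
    for x,y,z in P[::1]: 
        k=(int(np.floor(x*20)),int(np.floor(y*20)))
        if z<0.9: H.setdefault(k,[]).append(z)
print("cols y from .75 down to -.55")
for i in range(24,2,-1):
    print(f"{i/20:.2f}",*[f"{int(100*np.percentile(H[(i,j)],97)):3d}" if (i,j) in H and len(H[(i,j)])>3 else " .." for j in range(14,-12,-1)])
E
```

```text
cols y from .75 down to -.55
1.20  ..  ..  ..  ..  ..  ..  ..  ..  ..  ..  15  14  14  14  14   0   0   0   0   0   0   0   0   0  ..  ..
1.15  ..  ..  ..  ..  ..  ..  ..  ..  ..   0   0   0   0   0   0   0   0   0   0   0   0   0   0  ..  ..  ..
1.10  ..  ..  ..  ..  ..  ..  ..  ..  ..   0  38  38  38  38  38  38  38  38  38  38  38  38  ..  ..  ..  ..
1.05  ..  ..  ..  ..  ..  ..  ..  ..  ..  38  38  38  38  38  38  38  38  38  38  38  38  39  ..  ..  ..  ..
1.00  ..  ..  ..  ..  ..  ..  ..  ..  ..  38  38  38  38  38  38  38  38  38  38  38  38  39  ..  ..  ..   0
0.95  ..  ..  ..  ..  ..  38  38  38  38  38  38  38  38  38  38  38  38  38  38  38  38  39  ..  ..   0  38
0.90   0   0  ..  ..  ..  41  38  38  38  38  38  38  38  38  38  38  38  38  38  38  38  40  ..  38  39  39
0.85   0   0  18  26  34  40  38  38  38  38  38  38  38  38  38  38  38  38  38  38  38  48  46  38  38  38
0.80  ..   0  16  10   0  38  38  38  38  38  38  38  38  38  38  38  38  38  38  38  38  43  38  38  38  38
0.75  ..  ..  ..  14  14  14  14  14  14   2   1   1   1   9   9   0   8   0  15  16   0  
[... 626 characters left out ...]
 0   0   0   0   1   4   0   0  14  14  40  41
0.40  ..  ..  ..  21  27  38  16  14   0   2   5   2   0   0   0   0   0   0   0   0   0   0  14  14  14  40
0.35  ..  ..  ..  18  18  14  14  14   0   0   0   0   0   0   0   0   0   0   0   0   0   0  14  14  14  14
0.30  ..   2  12  14  14  14  14  14   0   0   0   0   0   0   0   0   0   0   0   0   0   0   0  12   8   8
0.25  -6   0   0   0   0   0  12  13   0   0   0   0   0   0   0   0   0   0   0   0   0   0   0   0   0   0
0.20  ..  ..  ..  ..  34  34  ..  ..  ..  ..  ..  ..  ..  ..  ..  ..  ..  ..  ..  ..  ..  ..  ..  ..  ..  ..
0.15 -71 -71 -70 -71  34  34 -71 -71 -71 -71 -71  -5   0   0   0   0   0   0 -61 -71 -71 -71 -71 -70 -71 -71
```

Emit:
{"fn": "servo_tool", "kwargs": {"translation": [[-0.025,-0.031,-0.0025],[-0.025,-0.031,-0.0025],[-0.025,-0.031,-0.0025],[-0.025,-0.031,-0.0025],[-0.025,-0.031,-0.0025],[-0.025,-0.031,-0.0025],[-0.025,-0.031,-0.0025],[-0.025,-0.031,-0.0025],[0,0,0],[0,0,0]], "turn": [[0,0,0],[0,0,0],[0,0,0],[0,0,0],[0,0,0],[0,0,0],[0,0,-0.091],[0,0,-0.091],[0,0,-0.091],[0,0,-0.091]]}}

```text
clock: 1.35
tool_pos: [0.3247, 0.2817, 0.2774]
eef_rot: [-0.001, 1.0, -0.0, -0.0]
contact_force: [-0.0, 0.4, 0.6]
opening: 1.001
finger_force: 0.0
```

```bash
python3 - <<'E'
from plant import r, optics
import numpy as np, cv2
s=optics.snapshot("wrist"); np.savez("pics/w1.npz",**s); cv2.imwrite("pics/w1.png",s["img"][...,::-1])
st=r.get_state(); print(st["tool_pos"],st["eef_rot"]); c=-s["R"].T@s["t"]; print("cam",c,s["R"].round(3).tolist(),s["mtx"].round(1).tolist())
E
```

```text
[0.32455133 0.28192373 0.27730334] [-2.45447826e-03  9.99996965e-01 -1.62088807e-04 -1.40676159e-04]
cam [0.2395754  0.28076839 0.40452043] [[-0.002, 1.0, -0.0], [0.947, 0.002, 0.322], [0.322, 0.0, -0.947]] [[377.2, 0.0, 278.0], [0.0, 377.2, 208.0], [0.0, 0.0, 1.0]]
```

View pics/w1.png

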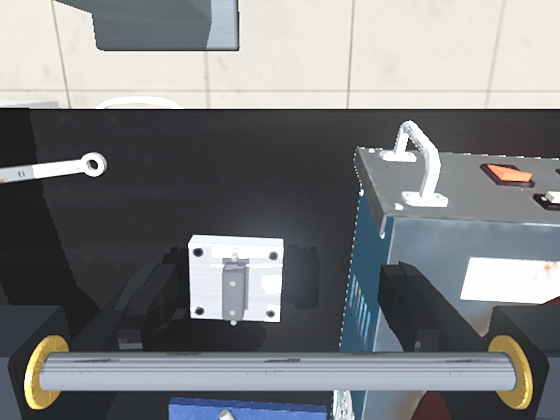

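The wrist view shows the cover at (236,278), with image up = -x and image right = +y. The fingers and a bar hide rows below about 340. I will move over the cell and slide for their wrist views.

Emit:
{"fn": "servo_tool", "kwargs": {"translation": [[-0.015,-0.045,0],[-0.015,-0.045,0],[-0.015,-0.045,0],[-0.015,-0.045,0],[-0.015,-0.045,0],[-0.015,-0.045,0],[-0.02,-0.045,0],[0,0,0]], "turn": [[0,0,0],[0,0,0],[0,0,0],[0,0,0],[0,0,0],[0,0,0],[0,0,0],[0,0,0]]}}

```text
clock: 2.4
tool_pos: [0.4354, -0.0362, 0.277]
eef_rot: [0.004, 1.0, -0.001, 0.0]
contact_force: [0.5, 0.5, 0.6]
opening: 0.999
finger_force: 0.0
```

```bash
python3 - <<'E'
from plant import r, optics
import numpy as np, cv2
s=optics.snapshot("wrist"); np.savez("pics/w2.npz",**s); cv2.imwrite("pics/w2.png",s["img"][...,::-1])
E
```

Emit:
{"fn": "servo_tool", "kwargs": {"translation": [[0.02,-0.035,0],[0.02,-0.035,0],[0.02,-0.035,0],[0.02,-0.035,0],[0.02,-0.03,0],[0,0,0]], "turn": [[0,0,0],[0,0,0],[0,0,0],[0,0,0],[0,0,0],[0,0,0]]}}

```text
clock: 3.2
tool_pos: [0.333, -0.2028, 0.2772]
eef_rot: [0.002, 1.0, 0.0, -0.001]
contact_force: [0.4, -0.3, -0.4]
opening: 0.999
finger_force: 0.0
```

```bash
python3 - <<'E'
from plant import r, optics
import numpy as np, cv2
s=optics.snapshot("wrist"); np.savez("pics/w3.npz",**s)
o=np.hstack([cv2.resize(dict(np.load("pics/w2.npz"))["img"],(400,300)),cv2.resize(s["img"],(400,300))])
cv2.imwrite("pics/c2.png",o[...,::-1]); print(r.get_state()["tool_pos"],r.get_state()["clock"])
E
```

```text
[ 0.33431154 -0.20171545  0.27737867] 3.25
```

View pics/c2.png

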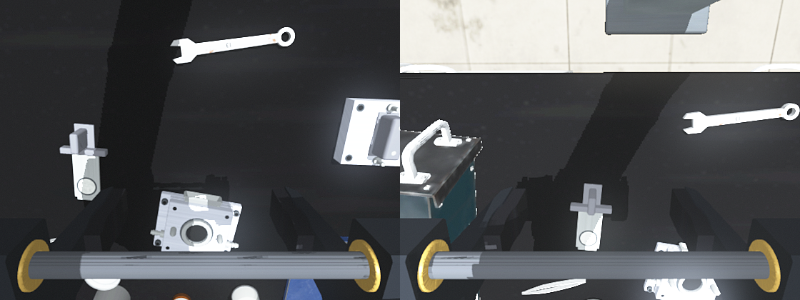

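Left half (w2): slide at about (84,150), cell at (197,222) with the funnel on its upper, robot-facing side. Right half (w3): slide tab at (590,200), blade pointing down the image (+x). Now the fits.

```bash
cat >> h.py <<'E'
def rect(s,c,rad,lo,hi,h,k=3,bright=None):
    P=cloud(s); m=(abs(P[...,2]-(lo+hi)/2)<(hi-lo)/2)&(np.hypot(P[...,0]-c[0],P[...,1]-c[1])<rad)&(s["z_map"]>0)
    if bright: m&=s["img"].mean(-1)>bright
    m=cv2.morphologyEx(m.astype(np.uint8),cv2.MORPH_CLOSE,np.ones((3,3)))
    m=cv2.morphologyEx(m,cv2.MORPH_OPEN,np.ones((k,k)))
    cs,_=cv2.findContours(m,cv2.RETR_EXTERNAL,cv2.CHAIN_APPROX_NONE)
    if not cs: return None
    q=max(cs,key=cv2.contourArea)[:,0]; X=ray(s,q,h)[:,:2]*1000
    r=cv2.minAreaRect(X.astype(np.float32)); return np.round(r[0],1),np.round(r[1],1),round(r[2],1)
E
python3 - <<'E'
from h import *
L=lambda n:dict(np.load(f"pics/{n}.npz"))
for n in ["top0","scene0","w2"]:
    print(n,"cell",rect(L(n),(.62,-.041),.08,.030,.0375,.034,7))
for n in ["top0","scene0","w1","w2"]:
    print(n,"cover",rect(L(n),(.461,.232),.085,.018,.030,.024,7),rect(L(n),(.461,.232),.06,.047,.06,.054))
for n in ["top0","scene0","w2","w3"]:
    s=L(n);print(n,"tab",rect(s,(.467,-.213),.04,.034,.05,.042,2),"bar",rect(s,(.489,-.213),.05,.009,.02,.014,3))
    # blade by colour
    m=((s["img"].min(-1)>90)).astype(np.uint8); P=cloud(s); m[(np.hypot(P[...,0]-.535,P[...,1]+.215)>.055)|(P[...,0]<.496)]=0
    cs,_=cv2.findContours(m,cv2.RETR_EXTERNAL,cv2.CHAIN_APPROX_NONE)
    q=max(cs,key=cv2.contourArea)[:,0]; X=ray(s,q,.004)[:,:2]*1000; print("  blade",cv2.minAreaRect(X.astype(np.float32)))
E
```

```text
top0 cell (array([620.4, -40.9]), array([107.2,  97.2]), 78.7)
scene0 cell (array([618.1, -37.9]), array([109.2, 100.1]), 79.0)
w2 cell (array([617.9, -42.5]), array([104.6,  96.5]), 78.5)
top0 cover (array([461.5, 232.2]), array([104.7,  94.4]), 88.4) (array([461.4, 231.7]), array([25.2, 57.5]), 88.4)
scene0 cover (array([458.8, 233. ]), array([106.8, 100.6]), 87.2) (array([457.5, 234.9]), array([26.4, 62.3]), 87.2)
w1 cover (array([459.3, 232.2]), array([104. ,  98.8]), 87.2) (array([457.8, 233.1]), array([23.4, 61.2]), 87.4)
w2 cover (array([459.1, 210.4]), array([68.4, 96.9]), 87.2) (array([460.6, 221.9]), array([62.3, 26. ]), 13.0)
top0 tab (array([ 464.7, -214.1]), array([11.7, 28.3]), 86.3) bar (array([ 488.5, -215.2]), array([67.9, 10.1]), 84.6)
  blade ((538.214599609375, -220.22604370117188), (44.309967041015625, 86.4211654663086), 86.25997924804688)
scene0 tab (array([ 459.1, -204.9]), array([19.6, 32.6]), 83.8) bar (array([ 477.8, -206.5]), array([53.5, 36.7]), 36.5)
  blade ((540.4624633789062, -219.17041015625), (54.85273742675781, 80.21046447753906), 88.61738586425781)
w2 tab (array([ 465.5, -211.1]), array([14.6, 31.5]), 84.7) bar (array([ 472.8, -199.1]), array([40.5, 43. ]), 83.2)
  blade ((536.2861938476562, -221.24649047851562), (43.06360626220703, 79.99199676513672), 84.75304412841797)
w3 tab (array([ 464.5, -213.3]), array([12. , 32.5]), 89.2) bar (array([ 484.1, -236.8]), array([28.9, 12.3]), 83.9)
  blade ((537.4315795898438, -221.76446533203125), (43.021324157714844, 78.52835845947266), 84.61222076416016)
```

Emit:
{"fn": "servo_tool", "kwargs": {"translation": [[-0.026,-0.0024,0.01],[-0.026,-0.0024,0.02],[-0.026,-0.0024,0.03],[-0.026,-0.0024,0.03],[-0.026,-0.0022,0.03],[0,0,0.03],[0,0,0.03],[0,0,0]], "turn": [[0,0,0],[0,0,0],[0,0,0],[0,0,0],[0,0,0],[0,0,0.045],[0,0,0.045],[0,0,0]]}}

```text
clock: 4.25
tool_pos: [0.4645, -0.2111, 0.0959]
eef_rot: [0.043, 0.999, 0.001, -0.002]
contact_force: [0.1, 0.4, 0.1]
opening: 1.0
finger_force: 0.0
```

```bash
python3 - <<'E'
from plant import r, optics
from h import *
s=optics.snapshot("wrist"); np.savez("pics/w4.npz",**s); st=r.get_state(); print(st["tool_pos"],st["eef_rot"])
print("tab",rect(s,(.465,-.213),.04,.034,.05,.042,2),"bar",rect(s,(.487,-.215),.04,.009,.02,.014,3))
cv2.imwrite("pics/w4.png",s["img"][...,::-1])
E
```

```text
[ 0.46511297 -0.21192802  0.09708821] [ 4.29395703e-02  9.99077216e-01  7.49425672e-04 -5.89356738e-04]
tab (array([ 464.4, -214.4]), array([11.4, 31.2]), 85.4) bar (array([ 488.1, -196.2]), array([27.7, 11. ]), 85.1)
```

View pics/w4.png

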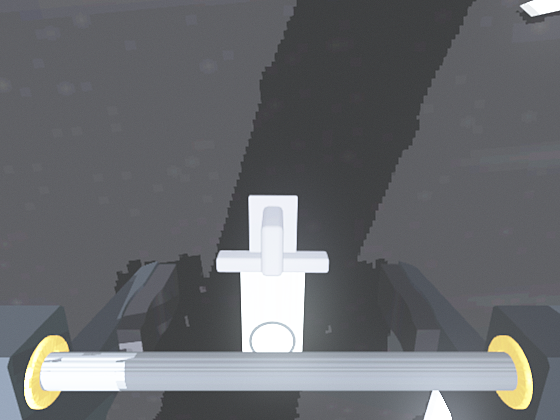

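The tab at (272,240) sits between the fingers and is aligned with them. Descending and gripping.

Emit:
{"fn": "servo_tool", "kwargs": {"translation": [[0,-0.002,0.023],[0,0,0.023],[0,0,0.021],[0,0,0]], "turn": [[0,0,0],[0,0,0],[0,0,0],[0,0,0]]}}

```text
clock: 4.8
tool_pos: [0.465, -0.2153, 0.0307]
eef_rot: [0.044, 0.999, 0.0, 0.0]
contact_force: [0.4, -0.5, 0.1]
opening: 0.998
finger_force: 0.0
```

Emit:
{"fn": "servo_tool", "kwargs": {"translation": [[0,0,0],[0,0,0],[0,0,0],[0,0,0],[0,0,0],[0,0,0]], "turn": [[0,0,0],[0,0,0],[0,0,0],[0,0,0],[0,0,0],[0,0,0]], "grip": 0, "grip_force": 45}}

```text
clock: 5.55
tool_pos: [0.4644, -0.2163, 0.0304]
eef_rot: [0.045, 0.999, 0.0, 0.0]
contact_force: [0.9, 0.3, 0.1]
opening: 0.342
finger_force: 0.0
```

Emit:
{"fn": "servo_tool", "kwargs": {"translation": [[0,0,0],[0,0,0],[0,0,0],[0,0,0]], "turn": [[0,0,0],[0,0,0],[0,0,0],[0,0,0]]}}

```text
clock: 6.05
tool_pos: [0.4643, -0.2163, 0.0303]
eef_rot: [0.045, 0.999, 0.0, -0.0]
contact_force: [-0.1, 0.6, -0.6]
opening: 0.132
finger_force: 45.0
```

Emit:
{"fn": "servo_tool", "kwargs": {"translation": [[0,0,-0.02],[0,0,-0.03],[0,0,-0.03],[0,0,0]], "turn": [[0,0,0],[0,0,0],[0,0,0],[0,0,0]]}}

```text
clock: 6.55
tool_pos: [0.4653, -0.2168, 0.1119]
eef_rot: [0.045, 0.999, -0.0, 0.002]
contact_force: [-0.4, -1.2, -2.7]
opening: 0.13
finger_force: 45.0
```

```bash
python3 - <<'E'
from plant import r, optics
from h import *
for n in ["top","wrist","scene"]:
    s=optics.snapshot(n); np.savez(f"pics/{n}5.npz",**s)
    P=cloud(s); m=(P[...,2]>.06)&(P[...,2]<.1)&(abs(P[...,0]-.535)<.03)&(abs(P[...,1]+.218)<.03)&(s["z_map"]>0)
    X=P[m]; 
    if len(X)>50:
        A=np.c_[X[:,:2]-[.535,-.218],np.ones(len(X))]; print(n,len(X),"blade plane slope x,y,z",np.linalg.lstsq(A,X[:,2],rcond=None)[0].round(4))
    if n!="scene":
        m=m.astype(np.uint8);cs,_=cv2.findContours(m,cv2.RETR_EXTERNAL,cv2.CHAIN_APPROX_NONE);
        if cs: q=max(cs,key=cv2.contourArea)[:,0];print(cv2.minAreaRect((ray(s,q,.084)[:,:2]*1000).astype(np.float32)))
st=r.get_state(); print(st["tool_pos"],st["eef_rot"],st["opening"],st["finger_force"],st["contact_force"])
E
```

```text
top 438 blade plane slope x,y,z [0.016  0.0115 0.0857]
((537.5220336914062, -222.7822265625), (41.34817886352539, 56.693485260009766), 86.46610260009766)
wrist 2309 blade plane slope x,y,z [0.0141 0.0002 0.0844]
((540.8316040039062, -223.70138549804688), (41.784820556640625, 18.885229110717773), 84.86770629882812)
scene 235 blade plane slope x,y,z [-0.002  -0.0222  0.0827]
[ 0.46369914 -0.21615978  0.10950841] [ 4.48989747e-02  9.98991189e-01  2.11996832e-04 -8.00636898e-04] 0.13216288121819114 44.96705794706941 [-0.56694532  0.45262878 -2.45242424]
```

Emit:
{"fn": "servo_tool", "kwargs": {"translation": [[0.0063,0.02,0],[0.0063,0.03,0],[0.0063,0.035,0],[0.0063,0.035,0],[0.0063,0.035,0],[0.0063,0.03,0],[0.0063,0.023,0],[0,0,0.02],[0,0,0.025],[0,0,0]], "turn": [[0,0,0],[0,0,0],[0,0,0],[0,0,0],[0,0,0],[0,0,0],[0,0,0],[0,0,0.053],[0,0,0.054],[0,0,0]]}}

```text
clock: 7.95
tool_pos: [0.4384, -0.0051, 0.0641]
eef_rot: [0.098, 0.995, -0.001, -0.003]
contact_force: [0.3, -0.9, -1.8]
opening: 0.131
finger_force: 45.0
```

```bash
python3 - <<'E'
from plant import r, optics
from h import *
st=r.get_state(); print(st["tool_pos"],st["eef_rot"],st["contact_force"])
t=st["tool_pos"]; ims=[]
for n,(x,y,w,h) in {"top":(240,170,110,110),"scene":(240,170,110,110),"wrist":(180,200,220,220)}.items():
    s=optics.snapshot(n); np.savez(f"pics/{n}6.npz",**s)
    ims.append(cv2.resize(s["img"][y:y+h,x:x+w],(266,400),interpolation=cv2.INTER_CUBIC) if 0 else cv2.resize(s["img"][y:y+h,x:x+w],(266,266),interpolation=cv2.INTER_CUBIC))
    if n!="scene":
        h0=t[2]-.0304
        P=cloud(s); m=(abs(P[...,2]-h0-.003)<.008)&(s["z_map"]>0)&(np.hypot(P[...,0]-t[0]-.07,P[...,1]-t[1]+.014)<.05)&(P[...,0]>t[0]+.035)&(s["img"].mean(-1)>100)
        cs,_=cv2.findContours(m.astype(np.uint8),cv2.RETR_EXTERNAL,cv2.CHAIN_APPROX_NONE)
        if cs: q=max(cs,key=cv2.contourArea)[:,0];print(n,"blade",cv2.minAreaRect((ray(s,q,h0+.004)[:,:2]*1000).astype(np.float32)))
        print(n,"cell",rect(s,(.619,-.041),.08,.030,.0375,.034,7))
cv2.imwrite("pics/c3.png",np.hstack(ims)[...,::-1])
E
```

```text
[ 0.43839258 -0.0050521   0.06407628] [ 9.75224813e-02  9.95229180e-01 -5.95021036e-04 -2.80921288e-03] [ 0.2746053  -0.86451675 -1.79758567]
top cell (array([620.7, -42.1]), array([104.9,  96. ]), 78.7)
wrist blade ((515.9467163085938, -20.568042755126953), (42.0233039855957, 18.962377548217773), 78.80753326416016)
wrist cell None
```

View pics/c3.png

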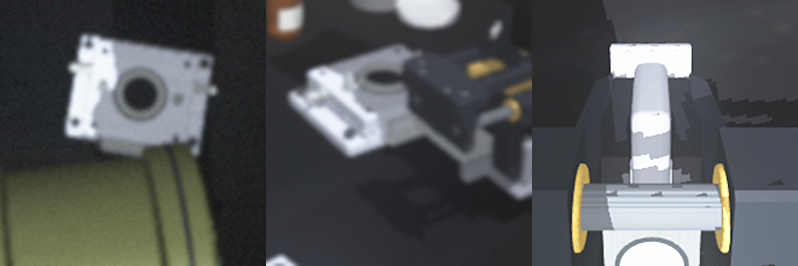

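The views show the blade level, heading -11.2°, and lined up laterally with the cell to within about 0.2 mm. I will lower it and feed it in.

Emit:
{"fn": "servo_tool", "kwargs": {"translation": [[0,0,0.0105],[0,0,0.0105],[0,0,0],[-0.01,0,0],[-0.01,0,0],[-0.01,0,0],[-0.01,0,0],[0,0,0]], "turn": [[0,0,0],[0,0,0],[0,0,0],[0,0,0],[0,0,0],[0,0,0],[0,0,0],[0,0,0]]}}

```text
clock: 9.1
tool_pos: [0.4839, -0.0134, 0.0492]
eef_rot: [0.099, 0.995, -0.0, -0.004]
contact_force: [0.9, -1.3, -7.1]
opening: 0.135
finger_force: 45.0
```

Emit:
{"fn": "servo_tool", "kwargs": {"translation": [[0,0,0]], "turn": [[0,0,0]]}}

```text
clock: 9.22
tool_pos: [0.4839, -0.0135, 0.0492]
eef_rot: [0.099, 0.995, -0.0, -0.004]
contact_force: [1.6, -1.9, -6.1]
opening: 0.129
finger_force: 45.0
```

```bash
python3 - <<'E'
from plant import r, optics
from h import *
for i in range(2):
    s=optics.snapshot("scene"); st=r.get_state(); print(st["tool_pos"],st["eef_rot"].round(4),st["contact_force"].round(2),st["moment"].round(2))
w=optics.snapshot("wrist");np.savez("pics/w7.npz",**w)
t=st["tool_pos"];P=cloud(w);X=P[(abs(P[...,2]-.02)<.015)&(np.hypot(P[...,0]-t[0]-.045,P[...,1]-t[1]+.01)<.02)&(w["z_map"]>0)]
if len(X)>20: A=np.c_[(X[:,:2]-t[:2])@[.981,-.195],np.ones(len(X))]; print(len(X),np.linalg.lstsq(A,X[:,2],rcond=None)[0])
x,y=220,160; cv2.imwrite("pics/c4.png",np.hstack([cv2.resize(s["img"][y:y+100,x:x+130],(520,400),interpolation=cv2.INTER_CUBIC)])[...,::-1])
E
```

```text
[ 0.48389944 -0.01342078  0.04915447] [ 9.850e-02  9.951e-01 -5.000e-04 -4.100e-03] [ 1.02 -2.18 -6.88] [-0.16  0.22 -0.06]
[ 0.48386962 -0.01337731  0.04914823] [ 9.840e-02  9.951e-01 -5.000e-04 -4.200e-03] [ 1.58 -1.69 -6.72] [-0.18  0.1  -0.06]
26 [-0.03188849  0.02281811]
```

View pics/c4.png

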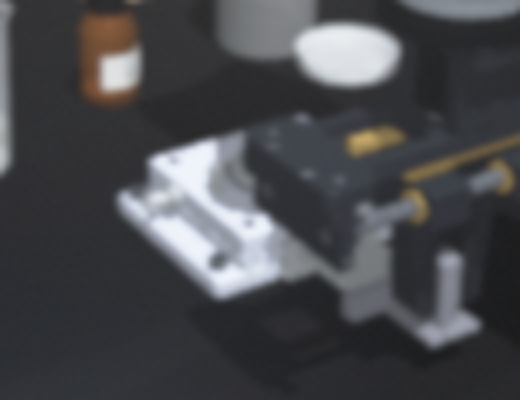

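The blade tip is already about 20 mm inside the slot, but the tool is some 5 mm high, and the downward force shows it rubbing the slot's roof. I will lower it and level it slightly.

Emit:
{"fn": "servo_tool", "kwargs": {"translation": [[0,0,0.002],[0,0,0.002],[0,0,0]], "turn": [[0,0,0],[0,0,0],[0,0,0]]}}

```text
clock: 9.75
tool_pos: [0.4833, -0.0128, 0.0451]
eef_rot: [0.098, 0.995, -0.0, -0.005]
contact_force: [0.1, 0.1, -1.3]
opening: 0.132
finger_force: 45.0
```

```bash
python3 - <<'E'
from plant import r
st=r.get_state(); print(st["tool_pos"],st["eef_rot"].round(4),st["contact_force"].round(2),st["moment"].round(2),st["q"].round(3))
E
```

```text
[ 0.48334849 -0.01279768  0.04512807] [ 9.790e-02  9.952e-01 -3.000e-04 -4.600e-03] [ 0.15  0.13 -1.35] [-0.01  0.09 -0.02] [ 0.031  0.905 -0.162  2.112  0.738  0.188  0.575]
```

Emit:
{"fn": "servo_tool", "kwargs": {"translation": [[0,-0.001,0.001],[-0.008,0,0],[-0.008,0,0],[-0.008,0,0],[-0.008,0,0],[0,0,0]], "turn": [[0,-0.009,0],[0,0,0],[0,0,0],[0,0,0],[0,0,0],[0,0,0]]}}

```text
clock: 10.5
tool_pos: [0.5154, -0.0206, 0.0441]
eef_rot: [0.099, 0.995, -0.001, 0.0]
contact_force: [-0.1, 0.5, -1.6]
opening: 0.13
finger_force: 45.0
```

```bash
python3 - <<'E'
from plant import r
st=r.get_state(); print(st["tool_pos"],st["eef_rot"].round(4),st["contact_force"].round(2),st["moment"].round(2))
E
```

```text
[ 0.51542203 -0.02062317  0.04407513] [ 9.870e-02  9.951e-01 -6.000e-04  3.000e-04] [-0.07  0.55 -1.62] [0.08 0.05 0.05]
```

Emit:
{"fn": "servo_tool", "kwargs": {"translation": [[-0.006,0,0],[-0.006,0,0],[-0.004,0,0],[-0.002,0,0],[0,0,0]], "turn": [[0,0,0],[0,0,0],[0,0,0],[0,0,0],[0,0,0]]}}

```text
clock: 11.12
tool_pos: [0.5322, -0.0239, 0.044]
eef_rot: [0.098, 0.995, -0.001, -0.0]
contact_force: [0.1, 0.1, -1.4]
opening: 0.13
finger_force: 45.0
```

Emit:
{"fn": "servo_tool", "kwargs": {"translation": [[-0.002,0,0],[-0.002,0,0],[0,0,0]], "turn": [[0,0,0],[0,0,0],[0,0,0]]}}

```text
clock: 11.5
tool_pos: [0.5361, -0.0246, 0.044]
eef_rot: [0.098, 0.995, -0.001, -0.0]
contact_force: [0.4, -0.7, -1.5]
opening: 0.133
finger_force: 45.0
```

Emit:
{"fn": "servo_tool", "kwargs": {"translation": [[-0.0015,0,0],[-0.0015,0,0],[0,0,0]], "turn": [[0,0,0],[0,0,0],[0,0,0]]}}

```text
clock: 11.88
tool_pos: [0.5363, -0.0248, 0.0438]
eef_rot: [0.098, 0.995, -0.001, -0.003]
contact_force: [-4.7, 2.2, 2.2]
opening: 0.129
finger_force: 45.0
```

Emit:
{"fn": "servo_tool", "kwargs": {"translation": [[-0.0015,0,0],[-0.0015,0,0],[0,0,0]], "turn": [[0,0,0],[0,0,0],[0,0,0]]}}

```text
clock: 12.25
tool_pos: [0.5365, -0.0248, 0.0437]
eef_rot: [0.097, 0.995, -0.001, -0.005]
contact_force: [-10.9, 3.3, 6.5]
opening: 0.135
finger_force: 45.0
```

The stop bar meets the mouth at cell x ≈ -85. Next I settle the slide onto the slot floor and push again to confirm.

Emit:
{"fn": "servo_tool", "kwargs": {"translation": [[0.001,0,0.001],[0,0,0.001],[-0.0015,0,0],[-0.0015,0,0],[-0.0015,0,0],[0,0,0]], "turn": [[0,-0.005,0],[0,-0.004,0],[0,0,0],[0,0,0],[0,0,0],[0,0,0]]}}

```text
clock: 13.0
tool_pos: [0.5363, -0.0249, 0.0421]
eef_rot: [0.097, 0.995, -0.002, -0.004]
contact_force: [-19.2, 5.4, 18.1]
opening: 0.13
finger_force: 45.0
```

```bash
python3 - <<'E'
from plant import r
st=r.get_state(); print(st["tool_pos"],st["eef_rot"].round(4),st["contact_force"].round(2),st["moment"].round(2))
E
```

```text
[ 0.53632869 -0.02494603  0.0421276 ] [ 0.0968  0.9953 -0.0025 -0.0036] [-19.17   5.37  18.09] [ 1.09  3.6  -0.02]
```

Emit:
{"fn": "servo_tool", "kwargs": {"translation": [[0.0015,0,-0.0012],[0,0,0]], "turn": [[0,0,0],[0,0,0]]}}

```text
clock: 13.25
tool_pos: [0.5363, -0.025, 0.0423]
eef_rot: [0.097, 0.995, -0.002, -0.003]
contact_force: [-15.5, 4.4, 6.0]
opening: 0.128
finger_force: 45.0
```

Emit:
{"fn": "servo_tool", "kwargs": {"translation": [[0,0,0],[0,0,0],[0,0,0],[0,0,0]], "turn": [[0,0,0],[0,0,0],[0,0,0],[0,0,0]], "grip": 0.5}}

```text
clock: 13.75
tool_pos: [0.5445, -0.0265, 0.0434]
eef_rot: [0.098, 0.995, -0.001, 0.005]
contact_force: [-0.7, -0.3, -0.1]
opening: 0.498
finger_force: 0.2
```

Emit:
{"fn": "servo_tool", "kwargs": {"translation": [[0,0,-0.02],[0,0,-0.03],[0,0,-0.04],[0,0,-0.04],[0,0,0]], "turn": [[0,0,0],[0,0,0],[0,0,0],[0,0,0],[0,0,0]], "grip": 1}}

```text
clock: 14.38
tool_pos: [0.5453, -0.0255, 0.1762]
eef_rot: [0.099, 0.995, -0.001, 0.008]
contact_force: [0.0, -0.6, -0.5]
opening: 1.0
finger_force: 0.0
```

```bash
python3 - <<'E'
from plant import r,optics
from h import *
st=r.get_state(); print(st["tool_pos"],st["eef_rot"].round(4))
s=optics.snapshot("wrist");np.savez("pics/w8.npz",**s)
print("tab",rect(s,(.535,-.0245),.04,.046,.062,.054,2),"bar",rect(s,(.557,-.029),.04,.02,.032,.026,3))
cv2.imwrite("pics/w8.png",s["img"][...,::-1])
E
```

```text
[ 0.54531341 -0.02547416  0.17616737] [ 9.850e-02  9.951e-01 -5.000e-04  7.900e-03]
tab (array([537.1, -25.1]), array([11.6, 30.4]), 79.1) bar (array([564.6, -30.2]), array([71.6, 24.4]), 78.7)
```

View pics/w8.png

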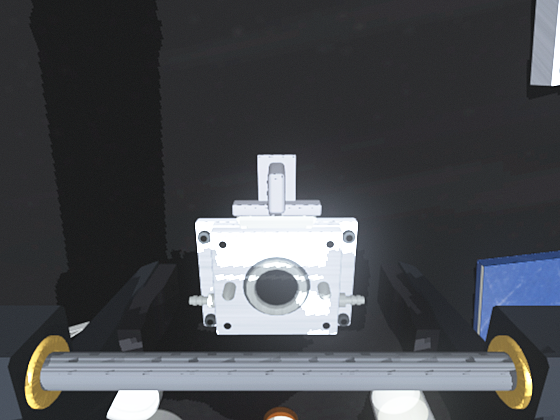

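The stop bar at (277,208) sits flush against the funnel, square to the cell. The pins show at (229,291) and (323,291). Next I refine the cell and pin pose and locate the beaker and dropper.

```bash
python3 - <<'E'
from h import *
s=dict(np.load("pics/w8.npz"));P=cloud(s)
print("cell",rect(s,(.619,-.041),.08,.030,.0375,.034,9))
m=((P[...,2]>.045)&(P[...,2]<.06)&(abs(P[...,0]-.62)<.03)&(abs(P[...,1]+.041)<.06)&(s["z_map"]>0)).astype(np.uint8)
n,l,st,c=cv2.connectedComponentsWithStats(m)
for i in range(1,n):
    if st[i,4]>8: X=P[l==i]; print("pin",st[i,4],c[i],X.mean(0).round(4),ray(s,c[i],.052))
# seal ring centre z=.039
m=((P[...,2]>.0365)&(P[...,2]<.042)&(np.hypot(P[...,0]-.62,P[...,1]+.041)<.03)&(s["z_map"]>0)).astype(np.uint8)
cs,_=cv2.findContours(m,cv2.RETR_EXTERNAL,cv2.CHAIN_APPROX_NONE);q=max(cs,key=cv2.contourArea)[:,0];X=(ray(s,q,.039)[:,:2]*1000).astype(np.float32);print("ring",cv2.fitEllipse(X))
t=dict(np.load("pics/top0.npz"));P=cloud(t)
for nm,lo in (("tall",.06),):
    m=((P[...,2]>lo)&(P[...,2]<.12)&(abs(P[...,0]-.75)<.08)&(abs(P[...,1])<.12)).astype(np.uint8);n,l,st,c=cv2.connectedComponentsWithStats(m)
    for i in range(1,n):
        if st[i,4]>8: X=P[l==i]; print(nm,X.min(0).round(3),X.max(0).round(3))
E
```

```text
cell (array([619.1, -42.4]), array([114.1,  95.8]), 78.7)
pin 113 [228.33628319 295.13274336] [ 0.6118 -0.0791  0.0485] [[ 0.60975831 -0.07810953  0.052     ]]
pin 110 [324.97272727 295.01818182] [ 0.6263 -0.0053  0.0487] [[ 0.62419369 -0.00538993  0.052     ]]
ring ((619.7734985351562, -42.2729377746582), (48.28738784790039, 49.26736068725586), 72.0466079711914)
tall [0.757 0.018 0.06 ] [0.814 0.074 0.105]
tall [ 0.786 -0.085  0.062] [ 0.812 -0.061  0.089]
```

Emit:
{"fn": "servo_tool", "kwargs": {"translation": [[0.01,0.02,-0.035],[0.01,0.035,-0.035],[0.012,0.04,-0.02],[0.012,0.04,0],[0.012,0.04,0],[0.012,0.04,0],[0.012,0.035,0],[0,0,0],[0,0,0],[0,0,0]], "turn": [[0,0.005,0],[0,0.005,0],[0,0.005,0],[0,0,0],[0,0,0],[0,0,0],[0,0,0],[0,0,-0.075],[0,0,-0.075],[0,0,0]]}}

```text
clock: 15.68
tool_pos: [0.5125, 0.235, 0.2615]
eef_rot: [0.024, 1.0, -0.001, -0.004]
contact_force: [-0.2, 1.1, 0.3]
opening: 0.999
finger_force: 0.0
```

```bash
python3 - <<'E'
from plant import r,optics
from h import *
st=r.get_state(); print(st["clock"],st["tool_pos"],st["eef_rot"].round(4))
s=optics.snapshot("wrist");np.savez("pics/w9.npz",**s)
print("cover",rect(s,(.461,.232),.085,.018,.030,.024,7),rect(s,(.461,.232),.06,.047,.06,.054))
E
```

```text
15.675 [0.51253821 0.23495798 0.26151637] [ 2.370e-02  9.997e-01 -9.000e-04 -4.200e-03]
cover (array([460.7, 232. ]), array([104.,  96.]), 87.3) (array([460., 232.]), array([23.2, 58.9]), 86.7)
```

Emit:
{"fn": "servo_tool", "kwargs": {"translation": [[0.013,-0.0014,0.02],[0.013,-0.0014,0.03],[0.013,-0.0014,0.035],[0.013,-0.0013,0.035],[0,0,0.03],[0,0,0.02],[0,0,0]], "turn": [[0,-0.008,0],[0,0,0],[0,0,0],[0,0,0],[0,0,0],[0,0,0],[0,0,0]]}}

```text
clock: 16.6
tool_pos: [0.46, 0.2315, 0.0917]
eef_rot: [0.024, 1.0, -0.001, -0.0]
contact_force: [-0.3, 0.0, -0.2]
opening: 0.999
finger_force: 0.0
```

```bash
python3 - <<'E'
from plant import r,optics
from h import *
st=r.get_state(); print(st["clock"],st["tool_pos"],st["eef_rot"].round(4))
s=optics.snapshot("wrist");np.savez("pics/w10.npz",**s)
print("cover",rect(s,(.461,.232),.085,.018,.030,.024,7),rect(s,(.461,.232),.06,.047,.06,.054))
E
```

```text
16.6 [0.45997186 0.23150047 0.09169105] [ 2.370e-02  9.997e-01 -1.400e-03 -4.000e-04]
cover (array([459.9, 231.8]), array([104. ,  97.2]), 87.2) (array([458. , 231.8]), array([23.4, 60.1]), 87.2)
```

Emit:
{"fn": "servo_tool", "kwargs": {"translation": [[0,0,0.02],[0,0,0.018],[0,0,0.0077],[0,0,0],[0,0,0]], "turn": [[0,0,0],[0,0,0],[0,0,0],[0,0,0],[0,0,0]]}}

```text
clock: 17.27
tool_pos: [0.4613, 0.2323, 0.0481]
eef_rot: [0.023, 1.0, 0.0, 0.001]
contact_force: [-0.1, 0.3, 0.6]
opening: 1.002
finger_force: 0.0
```

Emit:
{"fn": "servo_tool", "kwargs": {"translation": [[0,0,0],[0,0,0],[0,0,0],[0,0,0],[0,0,0],[0,0,0],[0,0,0],[0,0,0]], "turn": [[0,0,0],[0,0,0],[0,0,0],[0,0,0],[0,0,0],[0,0,0],[0,0,0],[0,0,0]], "grip": 0, "grip_force": 60}}

```text
clock: 18.27
tool_pos: [0.4608, 0.2321, 0.0473]
eef_rot: [0.023, 1.0, -0.0, 0.001]
contact_force: [0.4, -0.4, -0.2]
opening: 0.266
finger_force: 60.0
```

Emit:
{"fn": "servo_tool", "kwargs": {"translation": [[0,0,-0.02],[0,0,-0.035],[0,0,-0.035],[-0.01,-0.015,-0.02],[-0.02,-0.03,0],[-0.02,-0.03,0],[-0.02,-0.035,0],[-0.02,-0.035,0],[-0.02,-0.035,0],[-0.02,-0.03,0]], "turn": [[0,0,0],[0,0,0],[0,0,0],[0,0,0],[0,0,0],[0,0,0],[0,0,0],[0,0,0],[0,0,0],[0,0,0]]}}

```text
clock: 19.52
tool_pos: [0.5805, 0.0141, 0.1571]
eef_rot: [0.024, 1.0, -0.001, -0.0]
contact_force: [-0.5, 0.3, -2.0]
opening: 0.271
finger_force: 60.0
```

Emit:
{"fn": "servo_tool", "kwargs": {"translation": [[-0.015,-0.025,0],[-0.015,-0.02,0],[-0.01,-0.01,0],[0,0,0],[0,0,0],[0,0,0]], "turn": [[0,0,0],[0,0,0],[0,0,0],[0,0,0.075],[0,0,0.075],[0,0,0]]}}

```text
clock: 20.27
tool_pos: [0.6177, -0.0397, 0.1576]
eef_rot: [0.097, 0.995, -0.0, 0.0]
contact_force: [-0.5, 0.2, -1.9]
opening: 0.27
finger_force: 60.0
```

```bash
python3 - <<'E'
from plant import r,optics
from h import *
st=r.get_state(); t=st["tool_pos"];print(st["clock"],t,st["eef_rot"].round(4),st["contact_force"].round(1))
h=t[2]-.0473
for n in ["wrist","top","scene"]:
    s=optics.snapshot(n);np.savez(f"pics/{n}11.npz",**s);P=cloud(s)
    print(n,"cover",rect(s,t[:2],.085,h+.017,h+.031,h+.024,5),rect(s,t[:2],.06,h+.048,h+.06,h+.054))
    m=(np.hypot(*(P[...,:2]-t[:2]).T).T<.07)&(abs(P[...,2]-h-.024)<.005)&(s["z_map"]>0);X=P[m]
    if m.sum()>50: print(len(X),"slopes",np.linalg.lstsq(np.c_[X[:,:2]-t[:2],np.ones(len(X))],X[:,2]-h,rcond=None)[0].round(4))
    if n=="wrist": cv2.imwrite("pics/w11.png",s["img"][...,::-1])
E
```

```text
20.275 [ 0.617711   -0.03969597  0.15761113] [ 9.720e-02  9.953e-01 -3.000e-04  4.000e-04] [-0.5  0.2 -1.9]
wrist cover (array([599.7, -36.9]), array([103.9,  63.7]), 78.9) (array([609.7, -38.9]), array([46.5, 49.1]), 38.7)
23191 slopes [-0.0005  0.0004  0.0239]
top cover (array([578.6, -59.6]), array([48.6, 28.2]), 78.8) (array([595.4, -35.4]), array([21.4, 13.1]), 88.1)
616 slopes [ 0.0005 -0.0026  0.024 ]
scene cover (array([613.2, -35.3]), array([111.5, 105.8]), 78.9) (array([612.2, -33.7]), array([52.4, 61.5]), 38.3)
789 slopes [ 0.0018 -0.0051  0.0233]
```

View pics/w11.png

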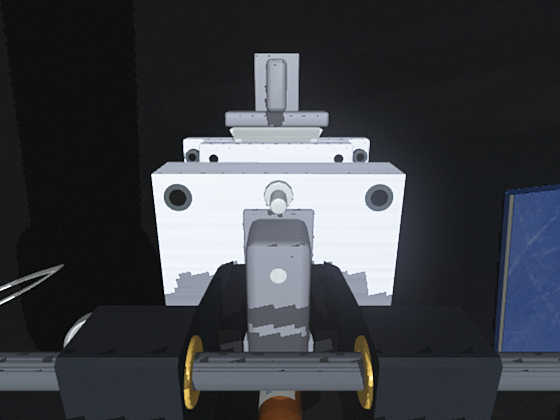

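The cover is held level over the cell, front edge square at rows 162–175, with the slide still home at (277,118). I'll correct a few mm and descend towards the pins.

Emit:
{"fn": "servo_tool", "kwargs": {"translation": [[-0.0034,-0.0018,0],[0,0,0.012],[0,0,0.015],[0,0,0.015],[0,0,0.008],[0,0,0],[0,0,0]], "turn": [[0,0,0.002],[0,0,0],[0,0,0],[0,0,0],[0,0,0],[0,0,0],[0,0,0]]}}

```text
clock: 21.3
tool_pos: [0.6215, -0.0428, 0.1082]
eef_rot: [0.099, 0.995, -0.0, 0.001]
contact_force: [0.2, -0.0, -3.3]
opening: 0.267
finger_force: 60.0
```

```bash
cat > st.py <<'E'
from plant import r
import numpy as np
st=r.get_state(); t=st["tool_pos"]*1000; d=t[:2]-[619.4,-41.9]; a=np.radians(-11.3)
q=st["eef_rot"]
print(round(st["clock"],2),t.round(1),"underside",round(t[2]-47.3,1),"axial,lat",np.round([d@[np.cos(a),np.sin(a)],d@[-np.sin(a),np.cos(a)]],1),"yaw",round(-np.degrees(2*np.arctan2(q[0],q[1])),2),q.round(4),st["contact_force"].round(1),st["moment"].round(2),st["finger_force"].round(0))
E
python3 st.py
```

```text
Traceback (most recent call last):
  File "st.py", line 5, in <module>
    print(round(st["clock"],2),t.round(1),"underside",round(t[2]-47.3,1),"axial,lat",np.round([d@[np.cos(a),np.sin(a)],d@[-np.sin(a),np.cos(a)]],1),"yaw",round(-np.degrees(2*np.arctan2(q[0],q[1])),2),q.round(4),st["contact_force"].round(1),st["moment"].round(2),st["finger_force"].round(0))
                                                                                                                                                                                                                                                                      ^^^^^^^^^^^^^^^^^^^^^^^^
AttributeError: 'float' object has no attribute 'round'
```

Emit:
{"fn": "servo_tool", "kwargs": {"translation": [[0.0005,0.0004,0.003],[0,0,0.003],[0,0,0.003],[0,0,0.002],[0,0,0]], "turn": [[0,0,0],[0,0,0],[0,0,0],[0,0,0],[0,0,0]]}}

```text
clock: 21.92
tool_pos: [0.6207, -0.0425, 0.0966]
eef_rot: [0.099, 0.995, -0.0, 0.001]
contact_force: [0.5, 0.5, -3.3]
opening: 0.27
finger_force: 60.0
```

```bash
sed -i 's/st\["finger_force"\].round(0)/st["finger_force"]/' st.py; python3 st.py
```

```text
21.93 [620.7 -42.5  96.6] underside 49.3 axial,lat [ 1.4 -0.3] yaw -11.38 [ 9.920e-02  9.951e-01 -3.000e-04  6.000e-04] [ 0.5  0.5 -3.3] [0.06 0.01 0.  ] 59.99815056100488
```

Underside at 49 mm, so it is below the pin tips (52) with no contact. The pins are in the holes; continue down to the seal.

Emit:
{"fn": "servo_tool", "kwargs": {"translation": [[0,0,0.002],[0,0,0.002],[0,0,0.002],[0,0,0.002],[0,0,0]], "turn": [[0,0,0],[0,0,0],[0,0,0],[0,0,0],[0,0,0]]}}

```text
clock: 22.55
tool_pos: [0.6207, -0.0426, 0.0886]
eef_rot: [0.099, 0.995, -0.0, 0.001]
contact_force: [-1.4, -0.0, -3.0]
opening: 0.265
finger_force: 60.0
```

```bash
python3 st.py
```

```text
22.55 [620.7 -42.6  88.6] underside 41.3 axial,lat [ 1.4 -0.4] yaw -11.39 [ 9.920e-02  9.951e-01 -4.000e-04  6.000e-04] [-1.4 -0.  -3. ] [ 0.06 -0.05 -0.01] 59.9981701746583
```

Emit:
{"fn": "servo_tool", "kwargs": {"translation": [[0.0003,0,0.0015],[0,0,0.0015],[0,0,0.0015],[0,0,0.0015],[0,0,0]], "turn": [[0,0,0],[0,0,0],[0,0,0],[0,0,0],[0,0,0]]}}

```text
clock: 23.18
tool_pos: [0.6206, -0.0424, 0.0834]
eef_rot: [0.099, 0.995, -0.0, 0.001]
contact_force: [-2.1, -0.4, 5.4]
opening: 0.263
finger_force: 60.0
```

```bash
python3 st.py
```

```text
23.18 [620.6 -42.4  83.4] underside 36.1 axial,lat [ 1.3 -0.3] yaw -11.39 [ 9.920e-02  9.951e-01 -4.000e-04  1.000e-03] [-2.1 -0.4  5.4] [-0.03  0.5   0.01] 59.99804897233844
```

Emit:
{"fn": "servo_tool", "kwargs": {"translation": [[0,0,0.0015],[0,0,0.0015],[0,0,0]], "turn": [[0,0,0],[0,0,0],[0,0,0]]}}

```text
clock: 23.55
tool_pos: [0.6206, -0.0424, 0.0814]
eef_rot: [0.099, 0.995, -0.001, 0.001]
contact_force: [-3.4, -0.7, 12.5]
opening: 0.272
finger_force: 60.0
```

```bash
python3 st.py
```

```text
23.55 [620.6 -42.4  81.4] underside 34.1 axial,lat [ 1.2 -0.2] yaw -11.39 [ 9.920e-02  9.951e-01 -6.000e-04  1.100e-03] [-3.4 -0.7 12.5] [-0.05  0.89 -0.01] 59.998740535229445
```

Emit:
{"fn": "servo_tool", "kwargs": {"translation": [[0,0,0.001],[0,0,0.001],[0,0,0]], "turn": [[0,0,0],[0,0,0],[0,0,0]]}}

```text
clock: 23.92
tool_pos: [0.6205, -0.0424, 0.0813]
eef_rot: [0.099, 0.995, -0.001, 0.001]
contact_force: [-8.1, -0.9, 26.5]
opening: 0.268
finger_force: 60.0
```

```bash
python3 st.py
```

```text
23.93 [620.5 -42.4  81.3] underside 34.0 axial,lat [ 1.2 -0.3] yaw -11.4 [ 0.0993  0.9951 -0.001   0.0014] [-8.1 -0.9 26.5] [-0.1   1.78 -0.03] 60.001981537789106
```

Underside reads 34.0 mm with a hard stop (force 12→26 N, no travel). One last look at level, slide, beaker and dropper.

```bash
python3 - <<'E'
from plant import r,optics
from h import *
t=r.get_state()["tool_pos"]
s=optics.snapshot("wrist");P=cloud(s);m=(np.hypot(P[...,0]-t[0],P[...,1]-t[1])<.07)&(abs(P[...,2]-.058)<.006)&(s["z_map"]>0);X=P[m]
print("plate top slopes",np.linalg.lstsq(np.c_[X[:,:2]-t[:2],np.ones(len(X))],X[:,2],rcond=None)[0].round(4))
print("tab",rect(s,(.535,-.0245),.04,.046,.062,.054,2))
c=optics.snapshot("scene"); cv2.imwrite("pics/c5.png",np.hstack([cv2.resize(s["img"],(400,300)),cv2.resize(c["img"][140:260,180:340],(400,300),interpolation=cv2.INTER_CUBIC)])[...,::-1])
E
python3 st.py
```

```text
plate top slopes [ 0.0014 -0.0003  0.0581]
tab (array([537.8, -25.6]), array([11.8, 29. ]), 78.6)
24.02 [620.6 -42.4  81.3] underside 34.0 axial,lat [ 1.3 -0.3] yaw -11.39 [ 0.0992  0.9951 -0.001   0.0015] [-9.6 -1.2 26.9] [-0.08  1.79 -0.04] 60.0019202940166
```

View pics/c5.png

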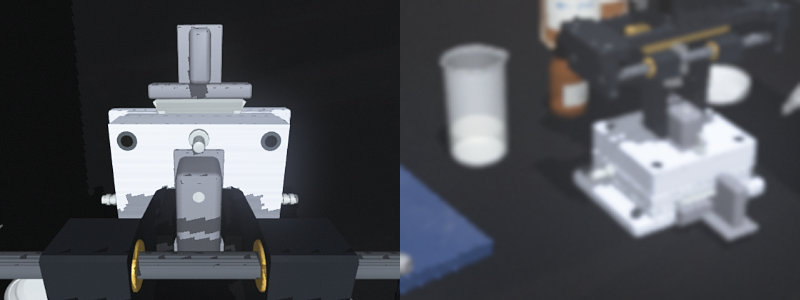

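The halves are closed and level (plate top at 58 mm). The slide is home, its bar flush at (200,90), and the beaker and dropper are still standing. Handing in.

```bash
python3 -c "
from plant import r
print(r.finish_job())"
```

```text
the job is handed in; nothing more can be done
None
```

The job is handed in at about 24 s: the slide is fully home, the upper half is on its pins and still held pressed down against the lower half at about 27 N, and the beaker and dropper were not touched.

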